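# Heft the tea tins for the one with the lantern's batteries

### The arm

A 6-joint arm with a two-finger parallel gripper is mounted at the origin on the work surface. World frame = base frame: x ahead of the robot, y to its left, z up, the work surface at z = 0. Lengths are in m, angles in rad, forces in N, time in s.
With the tool pointing down it reaches from about 0.35 to 0.8 m from the base axis. Payload 7.3 kg.
Tool frame: the origin (TCP) lies at the very end of the fingers, on their centre line; the grasp point (between the pads) lies 19 mm behind it; z points along the fingers, y is the direction in which the jaws open and shut (so a half turn about z gives the same grasp; the last joint's range is limited). The gripper opens to 85 mm and grips with 20 to 120 N. Pads are 22 mm wide; open, the fingers measure 114 mm over their backs; the gripper's body (76 mm by 85 mm) begins 54 mm behind the grasp point. The pads swing forward as they close: fully open they stand 13 mm farther back than shut.
Start: joints at [-1.251, 0.342, 1.524, -0, 1.275, -0.146], TCP at [0.236, -0.469, 0.231] pointing down, gripper open.
Joint ranges: [-2.53, 2.53], [-0.77, 2.02], [0.04, 2.7], [-1, 4.14], [0.28, 2.66], [-3.11, 3.11]. Speed limits (rad/s): [2.57, 2.57, 3.14, 3.14, 3.14, 3.14].

### API

Orientations are given as a unit quaternion [x, y, z, w].
In Python, from cell import * gives the robot as it stands.
- The arm moves only by the tool step_arm, never from a script. Its argument "commands" is one flat list of numbers, 5 for each row, row after row: the shift along the tool's x, y, z in m, then the turn about the tool's z in rad, then the closure in counts, from 0 (fully open) to 255 (shut). In form: [dx, dy, dz, yaw, gripper, dx, dy, dz, yaw, gripper, ...]. A call has 1 to 12 rows; each row is the pose to reach, as a shift and turn from the pose measured when the call began, along the tool's axes at that moment; what a row does not reach only later rows make up. A row lasts 1/10 s, in which the tool goes at most 50 mm and 8.59 degrees, less where a joint would pass 70% of its speed; a pose out of reach is approached as far as the arm can. A call with a gripper value outside its range is refused whole. The fingers move at their own pace and stop on an object; "squeeze" is the grip in N (left out, the last holds). Time passes only in rows, so rows that repeat a pose let the fingers close. It gives the time, the measured TCP pose, the force and the opening at its end, in the units of the state.
- state(): the state, without advancing time (a new reading comes with each control period).
- grab_frame(name): name is "side" or "top" or "wrist"; returns a dict with "color" (384x512x3 uint8, red, green, blue), "z_map" (384x512 float32, m along the optical axis (not along the pixel's ray), 0 where there is no reading), "fx", "fy", "cx", "cy" (pixels), "rvec" (rotation vector, rad) and "tvec" (3), from world to camera coordinates, as OpenCV has them; the wrist camera has in their place "hand_eye" (4x4, takes a point from camera to tool coordinates, whose origin is the TCP and whose axes are the flange's). Camera axes: x right, y down, z forward; pixel columns grow to the right and rows downward; lengths in m; the calibration is good to about 2 mm. A picture is of the moment at which its call begins: read the wrist's pose just before it.
- sign_off(): hands the job in, once; it reports no verdict.
The state is a dict: "time": time; "joints": joint angles; "qd": joint speeds; "tau": joint torques, N m; "ee_pos": TCP position; "tool_rot": TCP orientation; "wrist_force": force on the tool from outside, world axes, zero at the start; "torque": the same for the moment, N m; "width": finger opening in m.
Only numpy, scipy, OpenCV 4.12 (cv2) and the standard library are available. Lean on these libraries where they do the work, as an engineer would, in place of code of your own. Each camera call takes 0.05 s, during which the arm holds its last target.

### The job

The lantern's spare battery pack is in one of the three identical closed tea tins in the wooden rack, which makes that tin clearly the heaviest. Swing the brass keeper bar all the way back off the lids, then heft the tins in turn from the robot's left to its right, lifting each clear of the rack and standing it upright in its own well again gently, not dropped or tipped (the last may stay in the hand if it is the one). Finish while still holding the heaviest tin upright and still, more than 10 cm above the rack, with the other two standing in their wells and nothing else on the table disturbed.

Things in the scene. Friction and masses are not known exactly. Their poses are not given: they have to be found in the camera images.
- rack: Wooden tin rack fixed to the table: a board 90 mm (x) by 320 mm (y) and 26 mm high with three round wells in a row along its y axis, each 68 mm wide and 14 mm deep (well floor 12 mm above the table). A small cheek 12 mm thick at each end rises to 54 mm and carries the keeper's pivots. Origin: centre of its underside, on the table; x points away from the robot, y to the robot's left, z up; turned about z by up to 0.4 rad either way.
- keeper (a joint): Angle of the brass keeper bar, a U-shaped bail hinged on the rack's two end cheeks about the rack's y axis. 0 rad: upright, its bar passing over the middle of the three lids and locking the tins in; it grows as the bar swings away from the robot (towards the rack's +x) and down; stop at 1.6 rad, lying beyond the rack's far side. Starts between 0 and 0.25. A stiff hinge: it stays where it is left; about 1.2 N at the bar (up to 2 N) moves it.
- keeper_bar (a point): Middle of the keeper's bar, on its centre line: a round brass bar 8 mm thick and 336 mm long, along the rack's y axis, 84 mm from the hinge axis; when upright its centre is 116 mm above the table, its underside 10 mm above the lids.
- keeper_hinge (a point): Point on the keeper's hinge axis half-way between its pivots, 32 mm above the rack's underside; the axis runs along the rack's y.
- tin_left_center (a point): Centre (half-way up) of the closed plain steel tea tin at the robot's left end of the row (rack +y) at the start: round, 60 mm wide, 90 mm high, flat lid; stands in its well with its top 102 mm above the table, 40 mm free between neighbours. z up. Empty it weighs 85 g; what is inside it is not seen; the heaviest of the three weighs 350 to 410 g, the other two under 160 g each, and any of the three can be the heaviest.
- tin_middle_center (a point): Centre (half-way up) of the closed plain steel tea tin at the middle of the row at the start: round, 60 mm wide, 90 mm high, flat lid; stands in its well with its top 102 mm above the table, 40 mm free between neighbours. z up. Empty it weighs 85 g; what is inside it is not seen; the heaviest of the three weighs 350 to 410 g, the other two under 160 g each, and any of the three can be the heaviest.
- tin_right_center (a point): Centre (half-way up) of the closed plain steel tea tin at the robot's right end of the row (rack -y) at the start: round, 60 mm wide, 90 mm high, flat lid; stands in its well with its top 102 mm above the table, 40 mm free between neighbours. z up. Empty it weighs 85 g; what is inside it is not seen; the heaviest of the three weighs 350 to 410 g, the other two under 160 g each, and any of the three can be the heaviest.
- well_left (a point): Centre of the floor of the well at the robot's left end of the row (rack +y), 12 mm above the table; wells are 100 mm apart, centre to centre.
- well_middle (a point): Centre of the floor of the well at the middle of the row, 12 mm above the table; wells are 100 mm apart, centre to centre.
- well_right (a point): Centre of the floor of the well at the robot's right end of the row (rack -y), 12 mm above the table; wells are 100 mm apart, centre to centre.
- lantern: Bystander: small grey battery lantern with a clear globe, 100 mm wide, 198 mm high to its bail. Origin: centre of its underside.
- candy_bowl: Bystander: round cut-glass candy bowl with its cap on, 127 mm wide, 105 mm high. Origin: centre of its underside.
- ashtray: Bystander: round green ceramic ashtray, 112 mm wide, 30 mm high. Origin: centre of its underside.
- spinning_top: Bystander: wooden spinning top standing on its flat crown with the point up, 58 mm wide, 67 mm high. Origin: centre of its underside.
Things that resemble listed ones, but are neither listed nor needed, are in the scene too. Leave any orange or red look-alike of the part that bears tin_right_center alone.

How it is judged:
On the way, in this order (a step that is already met when the one before it is completed fails the run):
1. the keeper bar is swung back (value of joint keeper above 1.3 rad), for 0.2 s.
2. the left tin is lifted clear of the rack in the fingers (z of tin_left_center in the frame of rack above 0.073 m and contact force between tin_left and the fingers above 0.5 N and contact force between tin_left and rack below 0.05 N), for 0.2 s.
3. the middle tin is lifted clear of the rack in the fingers (z of tin_middle_center in the frame of rack above 0.073 m and contact force between tin_middle and the fingers above 0.5 N and contact force between tin_middle and rack below 0.05 N), for 0.2 s.
4. the right tin is lifted clear of the rack in the fingers (z of tin_right_center in the frame of rack above 0.073 m and contact force between tin_right and the fingers above 0.5 N and contact force between tin_right and rack below 0.05 N), for 0.2 s.
At the end, for the whole second after the job is handed in: The heaviest tin is held by the fingers alone, over 0.10 m above the rack, within 0.3 rad of upright, still; the other two (each pressing under 2.4 N on the rack) stand free within 7 mm of their own wells' centres; keeper open beyond 1.3 rad; bystanders within 20 mm of their starts (((z of tin_left_center in the frame of rack above 0.17 m and angle between tin_left_center's own z axis and vertical below 0.3 rad and contact force between tin_left and the fingers above 1 N and contact force between tin_left and rack below 0.05 N and linear speed of tin_left below 0.03 m/s and contact force between tin_left and tin_middle below 0.05 N and contact force between tin_left and tin_right below 0.05 N and (horizontal distance between tin_middle_center and well_middle below 0.007 m and z of tin_middle_center in the frame of rack below 0.062 m and angle between tin_middle_center's own z axis and vertical below 0.1 rad and contact force between tin_middle and rack between 0.4 and 2.4 N and contact force between tin_middle and the fingers below 0.1 N and linear speed of tin_middle below 0.02 m/s) and (horizontal distance between tin_right_center and well_right below 0.007 m and z of tin_right_center in the frame of rack below 0.062 m and angle between tin_right_center's own z axis and vertical below 0.1 rad and contact force between tin_right and rack between 0.4 and 2.4 N and contact force between tin_right and the fingers below 0.1 N and linear speed of tin_right below 0.02 m/s)) or (z of tin_middle_center in the frame of rack above 0.17 m and angle between tin_middle_center's own z axis and vertical below 0.3 rad and contact force between tin_middle and the fingers above 1 N and contact force between tin_middle and rack below 0.05 N and linear speed of tin_middle below 0.03 m/s and contact force between tin_middle and tin_left below 0.05 N and contact force between tin_middle and tin_right below 0.05 N and (horizontal distance between tin_left_center and well_left below 0.007 m and z of tin_left_center in the frame of rack below 0.062 m and angle between tin_left_center's own z axis and vertical below 0.1 rad and contact force between tin_left and rack between 0.4 and 2.4 N and contact force between tin_left and the fingers below 0.1 N and linear speed of tin_left below 0.02 m/s) and (horizontal distance between tin_right_center and well_right below 0.007 m and z of tin_right_center in the frame of rack below 0.062 m and angle between tin_right_center's own z axis and vertical below 0.1 rad and contact force between tin_right and rack between 0.4 and 2.4 N and contact force between tin_right and the fingers below 0.1 N and linear speed of tin_right below 0.02 m/s)) or (z of tin_right_center in the frame of rack above 0.17 m and angle between tin_right_center's own z axis and vertical below 0.3 rad and contact force between tin_right and the fingers above 1 N and contact force between tin_right and rack below 0.05 N and linear speed of tin_right below 0.03 m/s and contact force between tin_right and tin_left below 0.05 N and contact force between tin_right and tin_middle below 0.05 N and (horizontal distance between tin_left_center and well_left below 0.007 m and z of tin_left_center in the frame of rack below 0.062 m and angle between tin_left_center's own z axis and vertical below 0.1 rad and contact force between tin_left and rack between 0.4 and 2.4 N and contact force between tin_left and the fingers below 0.1 N and linear speed of tin_left below 0.02 m/s) and (horizontal distance between tin_middle_center and well_middle below 0.007 m and z of tin_middle_center in the frame of rack below 0.062 m and angle between tin_middle_center's own z axis and vertical below 0.1 rad and contact force between tin_middle and rack between 0.4 and 2.4 N and contact force between tin_middle and the fingers below 0.1 N and linear speed of tin_middle below 0.02 m/s))) and value of joint keeper above 1.3 rad and distance of each of lantern, candy_bowl, ashtray, spinning_top from where it was at the start of the episode below 0.02 m); the arm keeps its last pose, push and grip.
It fails at once if a tin is tipped by more than 0.6 rad (angle between any of tin_left_center, tin_middle_center, tin_right_center's own z axis and vertical above 0.6 rad).
It fails at once if a tin is dropped or flung (faster than 0.7 m/s) (linear speed of any of tin_left, tin_middle, tin_right above 0.7 m/s).
It fails at once if the lantern, candy bowl, ashtray or spinning top is moved by more than 20 mm (distance of any of lantern, candy_bowl, ashtray, spinning_top from where it was at the start of the episode above 0.02 m).
It also fails if it takes over 67 s, if anything falls off the work surface, if the arm or the gripper's body presses on something with over 40 N, if the wrist force passes 120 N, or if a joint passes its speed limit or range.

## Working session

There is one attempt and no reset: what is moved stays moved. The work goes in short steps, Python scripts to look and compute and a tool call to move; the robot and the scene stay as the last step left them, time stands still between calls to the robot, and variables do not carry over. Pictures are saved under pics/ and viewed, and the job is handed in when it is done.

Besides the shell and the picture viewer there is one more tool, called after ">>>" as name(argument=value, ...), one argument or row to a line, values as JSON. step_arm: Moves the arm, as the interface text tells. Its arguments: {"type":"object","properties":{"commands":{"type":"array","items":{"type":"number"}},"squeeze":{"type":"number"}},"required":["commands"]}

```bash
ls; mkdir -p pics; python3 - <<'E'
from cell import *
import cv2,pickle
print(state())
for n in ["top","side"]:
    f=grab_frame(n); cv2.imwrite(f"pics/{n}0.png",f["color"][:,:,::-1]); pickle.dump(f,open(f"{n}0.pkl","wb"))
    print(n,f["fx"],f["fy"],f["cx"],f["cy"],f["rvec"],f["tvec"])
E
```

```text
pics
{'time': 0.0, 'joints': array([-1.25101809e+00,  3.42747638e-01,  1.52504069e+00,  1.22614583e-05,
        1.27543371e+00, -1.45981961e-01]), 'qd': array([-0.0009489 , -0.000293  , -0.00081597, -0.00077932,  0.0011887 ,
       -0.00027468]), 'tau': array([ 2.49762292e-03, -4.33674610e+01, -2.46007472e+01,  1.11954321e-04,
        7.89256330e-03, -1.68675058e-05]), 'ee_pos': array([ 0.23567631, -0.46865668,  0.23060479]), 'tool_rot': array([ 9.73005850e-01,  2.30779011e-01, -6.48646371e-05, -8.12128607e-04]), 'wrist_force': array([-0.05675306, -0.46883708, -0.30059304]), 'torque': array([ 0.02091246, -0.05352866,  0.01339924]), 'width': 0.08537616475430639}
top 462.86883881611726 462.86883881611726 263.19977681184344 189.16956962723768 [ 2.18799004 -2.19145904  0.0837033 ] [0.00553134 0.48371137 1.42656406]
side 364.61118375445034 364.61118375445034 258.6791924446777 191.2388420204905 [ 0.30893339 -2.6186643   1.44419763] [0.4407602  0.1503777  1.04716447]
```

View pics/top0.png

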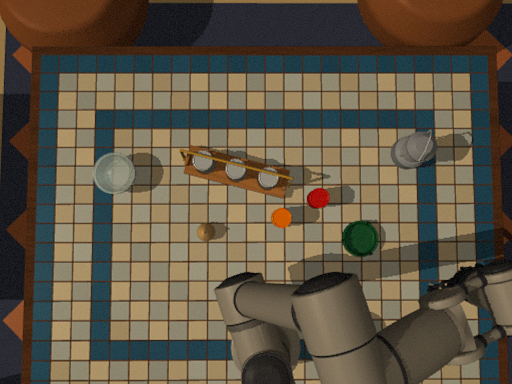

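View pics/side0.png

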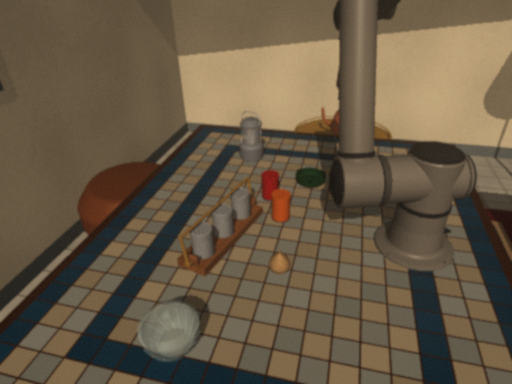

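The top view shows the rack with three grey tins (lids near 203,161; 235,170; 268,178). The orange (281,217) and red (318,198) tins are look-alikes outside the rack, so I'll leave them alone. Next I'll enlarge the rack and measure it.

```bash
cat > h.py <<'E'
import numpy as np,cv2,pickle
def pts(f):
    z=f["z_map"];v,u=np.mgrid[:z.shape[0],:z.shape[1]]
    c=np.stack([(u-f["cx"])/f["fx"]*z,(v-f["cy"])/f["fy"]*z,z],-1)
    if "rvec" in f:
        R=cv2.Rodrigues(np.array(f["rvec"]))[0]
        w=(c-np.array(f["tvec"]))@R
    else: w=c
    w[z<=0]=np.nan
    return w
def ray_z(f,u,v,h):
    R=cv2.Rodrigues(np.array(f["rvec"]))[0];o=-R.T@np.array(f["tvec"])
    d=R.T@np.array([(u-f["cx"])/f["fx"],(v-f["cy"])/f["fy"],1]);return o+d*(h-o[2])/d[2]
E
python3 - <<'E'
from h import *
f=pickle.load(open("top0.pkl","rb"));w=pts(f)
img=f["color"][:,:,::-1]
c=img[135:235,165:345];cv2.imwrite("pics/crop0.png",cv2.resize(c,None,fx=4.4,fy=4.4,interpolation=cv2.INTER_CUBIC))
sub=np.zeros(w.shape[:2],bool);sub[140:205,175:300]=1
for lo,hi in [(0.095,0.106),(0.107,0.13),(0.018,0.032)]:
    m=sub&(w[:,:,2]>lo)&(w[:,:,2]<hi)
    n,l,s,ce=cv2.connectedComponentsWithStats(m.astype(np.uint8))
    for i in range(1,n):
        if s[i,4]>20:print(lo,s[i],ce[i].round(1),w[l==i].mean(0).round(4),w[l==i].min(0).round(3),w[l==i].max(0).round(3))
for (u,v) in [(203,161),(235,170),(268,178)]: print(ray_z(f,u,v,.102))
s=pickle.load(open("side0.pkl","rb"))
cv2.imwrite("pics/crop0s.png",cv2.resize(s["color"][160:290,160:310,::-1],None,fx=4.5,fy=4.5,interpolation=cv2.INTER_CUBIC))
E
```

```text
0.095 [198 151  14   6  46] [204.7 153. ] [0.5849 0.1777 0.1007] [0.576 0.159 0.096] [0.591 0.198 0.106]
0.095 [193 156  20  15 216] [202.  162.9] [0.5559 0.1855 0.1006] [0.534 0.156 0.095] [0.577 0.212 0.106]
0.095 [230 159  15   6  44] [237.3 161.2] [0.5606 0.0817 0.1005] [0.552 0.062 0.095] [0.568 0.103 0.105]
0.095 [226 164  20  15 208] [234.8 171.3] [0.5307 0.0887 0.1008] [0.51  0.059 0.095] [0.553 0.115 0.106]
0.095 [263 167  15   7  46] [270.3 169.7] [ 0.5354 -0.0155  0.1008] [ 0.526 -0.036  0.095] [0.544 0.006 0.105]
0.095 [259 172  20  16 213] [267.8 179.5] [ 0.5062 -0.0083  0.1007] [ 0.484 -0.038  0.095] [0.529 0.018 0.106]
0.107 [180 149 114  32 324] [236.4 164.3] [0.5495 0.0834 0.1177] [ 0.504 -0.082  0.107] [0.595 0.249 0.127]
0.018 [190 145 101  31 478] [240.  160.1] [0.574  0.077  0.0257] [ 0.527 -0.079  0.018] [0.621 0.233 0.032]
0.018 [ 184  155  101   44 1030] [236.  178.9] [0.5152 0.0891 0.0256] [ 0.456 -0.06   0.018] [0.59  0.251 0.032]
[0.56115235 0.18241338 0.102     ]
[0.53442821 0.08821297 0.102     ]
[ 0.51069592 -0.00877377  0.102     ]
```

View pics/crop0.png

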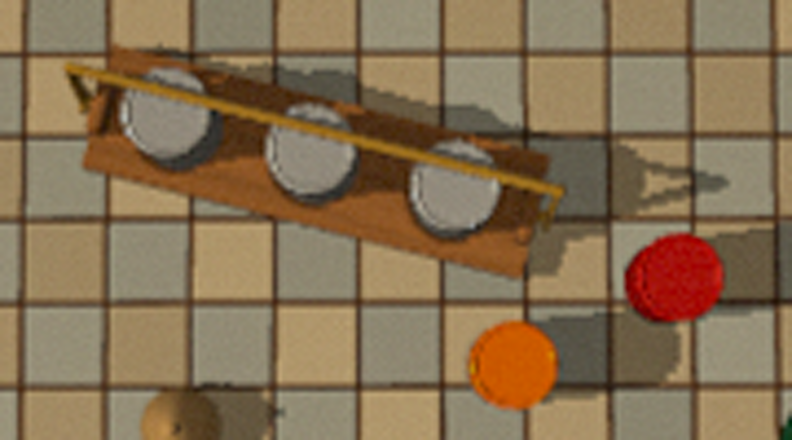

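View pics/crop0s.png

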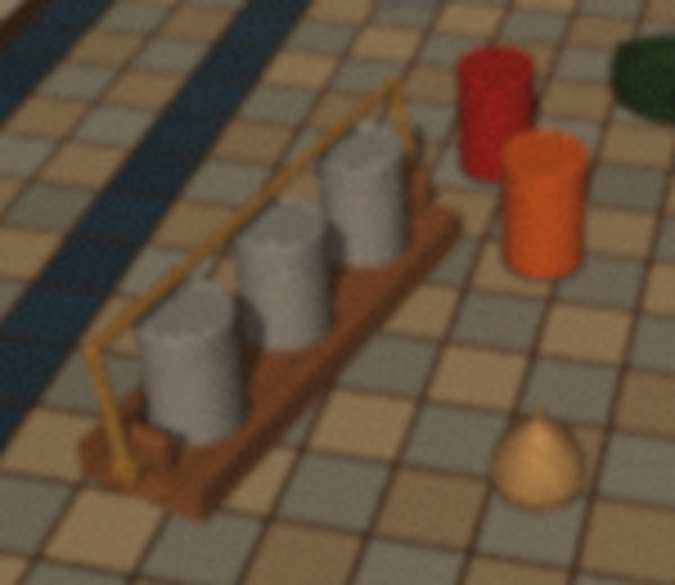

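The enlarged crops confirm it: three grey steel tins sit in the rack under the brass bar, and the red and orange tins stand loose on the table. Now I'll fit the rack pose.

```bash
cat > fit.py <<'E'
from h import *
from scipy.optimize import least_squares
f=pickle.load(open("top0.pkl","rb"));w=pts(f)
hsv=cv2.cvtColor(f["color"],cv2.COLOR_RGB2HSV)
sub=np.zeros(w.shape[:2],bool);sub[140:205,175:300]=1
R=cv2.Rodrigues(np.array(f["rvec"]))[0]
# lids: low saturation bright pixels at lid height; silhouettes via subpixel disc
m=sub&(w[:,:,2]>.095)&(w[:,:,2]<.109)
v,u=np.nonzero(m)
P=np.array([ray_z(f,a,b,.102) for a,b in zip(u,v)])[:,:2]
def cen(p):
    x,y,a=p;d=np.array([-np.sin(a),np.cos(a)]);return np.array([[x,y]+d*k for k in(.1,0,-.1)])
def cost(p):
    d=np.linalg.norm(P[:,None]-cen(p)[None],axis=2).min(1);return np.maximum(d-.030,0)
# also minimise uncovered: grid of disc interiors projected onto mask (bar excluded)
bar=sub&(w[:,:,2]>.109)
from scipy.optimize import minimize
dt=cv2.GaussianBlur(m.astype(np.float32),(0,0),0.7);bb=cv2.GaussianBlur(cv2.dilate(bar.astype(np.uint8),np.ones((2,2))).astype(np.float32),(0,0),.7)
g=np.stack(np.meshgrid(np.linspace(-.033,.033,45),np.linspace(-.033,.033,45)),-1).reshape(-1,2);
inn=np.linalg.norm(g,axis=1)<.030
def score(p):
    s=0
    for c in cen(p):
        q=np.c_[g+c,np.full(len(g),.102)]
        uv,_=cv2.projectPoints(q,np.array(f["rvec"]),np.array(f["tvec"]),np.array([[f["fx"],0,f["cx"]],[0,f["fy"],f["cy"]],[0,0,1.]]),None)
        uv=uv[:,0].astype(np.float32)
        a=cv2.remap(dt,uv[:,:1],uv[:,1:],1)[:,0];b=cv2.remap(bb,uv[:,:1],uv[:,1:],1)[:,0]
        s+=np.sum((a-inn)**2*np.clip(1-b,0,1))
    return s
r=least_squares(cost,[.535,.087,-.25]);print(r.x,r.cost)
r2=minimize(score,r.x,method="Nelder-Mead",options=dict(initial_simplex=r.x+np.array([[0,0,0],[.006,0,0],[0,.006,0],[0,0,.04]])));print(r2.x,r2.fun);print(cen(r2.x))
Q=w[bar];a=r2.x[2];ex=np.array([np.cos(a),np.sin(a)]);ey=np.array([-np.sin(a),np.cos(a)])
d=Q[:,:2]-r2.x[:2];print("bar x",np.median(d@ex),"y",(d@ey).min(),(d@ey).max(),"z",np.median(Q[:,2]), "slope",np.polyfit(d@ey,d@ex,1))
m=sub&(w[:,:,2]>.02)&(w[:,:,2]<.031);Q=w[m];d=Q[:,:2]-r2.x[:2]
print("board x",np.percentile(d@ex,[1,99]),"y",np.percentile(d@ey,[1,99]))
E
python3 fit.py
```

```text
[ 0.53931635  0.0889325  -0.25280569] 0.0019681823099690007
[ 0.53807648  0.08663477 -0.25043805] 183.05758666992188
[[ 0.56285932  0.18351516]
 [ 0.53807648  0.08663477]
 [ 0.51329365 -0.01024563]]
bar x 0.011791666374306075 y -0.17066563701250953 0.17006496048083947 z 0.1180352729642467 slope [0.00035089 0.01176947]
board x [-0.04435304  0.04499438] y [-0.15633621  0.15748528]
```

```bash
cat > go.py <<'E'
import sys,numpy as np
from cell import *
from scipy.spatial.transform import Rotation as Ro
C=np.array([.5375,.0868]);A=-0.2504
ex=np.array([np.cos(A),np.sin(A)]);ey=np.array([-np.sin(A),np.cos(A)])
def show():
    s=state();R=Ro.from_quat(s["tool_rot"]).as_matrix();p=np.array(s["ee_pos"]);d=p[:2]-C
    print("t",round(s["time"],2),"rack xy",(d@ex).round(4),(d@ey).round(4),"z",p[2].round(4),"F",np.round(s["wrist_force"],2),"w",round(s["width"],4),"J",np.round(s["joints"],2))
    jy=np.arctan2(R[1,1],R[0,1]);print("jaw dir angle",jy.round(4),"tilt",np.arccos(-R[2,2]).round(4))
    return s,R,p,jy
if __name__=="__main__":
    s,R,p,jy=show()
    # args: triples x y z in rack frame
    a=np.array([float(v) for v in sys.argv[1:]]).reshape(-1,3)
    for x,y,z in a:
        t=np.r_[C+x*ex+y*ey,z];print((x,y,z),"shift",(R.T@(t-p)).round(4))
    e=(jy-A+np.pi/2)%np.pi-np.pi/2;print("yaw cmd to align jaw w rack x",round(e,4))
E
python3 go.py -.04 .05 .23 -.04 .05 .2
```

```text
t 0.1 rack xy -0.1547 -0.613 z 0.2307 F [-0.4   0.08 -0.09] w 0.0853 J [-1.25  0.34  1.52 -0.    1.28 -0.15]
jaw dir angle -1.105 tilt 0.0014
(np.float64(-0.04), np.float64(0.05), np.float64(0.23)) shift [ 0.5218 -0.4248  0.0014]
(np.float64(-0.04), np.float64(0.05), np.float64(0.2)) shift [ 0.5218 -0.4247  0.0314]
yaw cmd to align jaw w rack x -0.8546
```

>>> step_arm(
  commands=[0.522,-0.425,0.001,-0.855,255,0.522,-0.425,0.001,-0.855,255,0.522,-0.425,0.001,-0.855,255,0.522,-0.425,0.001,-0.855,255,0.522,-0.425,0.001,-0.855,255,0.522,-0.425,0.001,-0.855,255,0.522,-0.425,0.001,-0.855,255,0.522,-0.425,0.001,-0.855,255,0.522,-0.425,0.001,-0.855,255,0.522,-0.425,0.001,-0.855,255,0.522,-0.425,0.001,-0.855,255,0.522,-0.425,0.001,-0.855,255],
  squeeze=25,
)

```text
time: 1.3
ee_pos: [0.4815, 0.0806, 0.2303]
tool_rot: [0.79, 0.614, 0.0, -0.001]
wrist_force: [1.0, -1.4, 0.3]
width: 0.0002
```

```bash
python3 go.py -.04 .05 .23 -.04 .05 .1
```

```text
t 1.3 rack xy -0.0528 -0.0199 z 0.2303 F [ 1.04 -1.44  0.32] w 0.0002 J [0.01 0.28 1.62 0.   1.24 0.26]
jaw dir angle -0.2497 tilt 0.0013
(np.float64(-0.04), np.float64(0.05), np.float64(0.23)) shift [0.0699 0.0128 0.0004]
(np.float64(-0.04), np.float64(0.05), np.float64(0.1)) shift [0.0697 0.0129 0.1304]
yaw cmd to align jaw w rack x 0.0007
```

>>> step_arm(
  commands=[0.07,0.013,0,0,255,0.07,0.013,0,0,255,0.07,0.013,0.04,0,255,0.07,0.013,0.07,0,255,0.07,0.013,0.07,0,255,0.07,0.013,0.07,0,255],
)

```text
time: 1.9
ee_pos: [0.5113, 0.1453, 0.1607]
tool_rot: [0.79, 0.614, -0.0, -0.001]
wrist_force: [1.1, 0.0, 0.1]
width: 0.0002
```

```bash
python3 go.py -.04 .05 .1 ; python3 - <<'E'
from cell import *
import cv2
for n in["wrist","side"]:
    f=grab_frame(n);cv2.imwrite(f"pics/{n}1.png",f["color"][:,:,::-1])
E
```

```text
t 1.9 rack xy -0.0398 0.0502 z 0.1607 F [1.11 0.04 0.13] w 0.0002 J [0.13 0.42 1.61 0.   1.11 0.38]
jaw dir angle -0.2498 tilt 0.0018
(np.float64(-0.04), np.float64(0.05), np.float64(0.1)) shift [-0.0002 -0.0001  0.0607]
yaw cmd to align jaw w rack x 0.0006
```

View pics/wrist1.png

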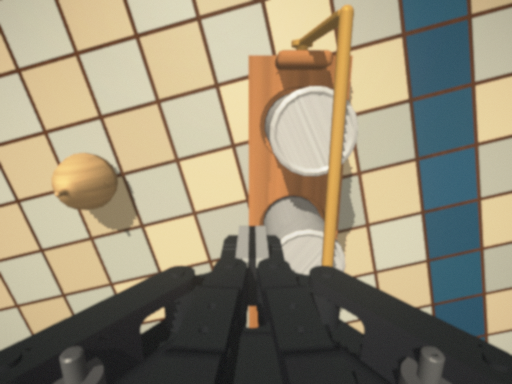

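View pics/side1.png

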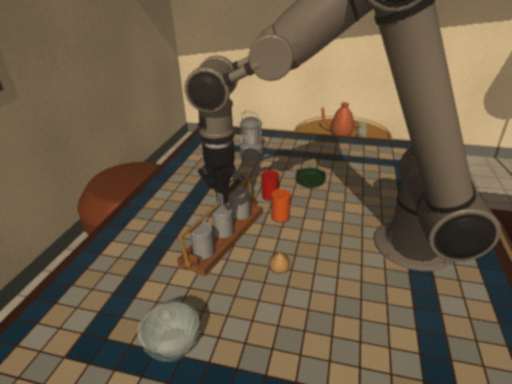

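The wrist view shows the closed fingers (252,235) just on the robot side of the bar (335,150). They sit in the gap between the left lid (312,130) and the middle lid (310,250). I'll lower them and push the bar.

>>> step_arm(
  commands=[0,0,0.03,0,255,0,0,0.06,0,255,0,0,0.061,0,255,0,0.02,0.061,0,255,0,0.034,0.061,0,255,0,0.04,0.061,0,255,0,0.046,0.061,0,255,0,0.054,0.063,0,255,0,0.062,0.067,0,255,0,0.062,0.067,0,255],
)

```text
time: 3.0
ee_pos: [0.5734, 0.1297, 0.0949]
tool_rot: [0.79, 0.613, 0.001, 0.0]
wrist_force: [-0.4, 0.5, 0.0]
width: 0.0002
```

```bash
python3 go.py .0356 .05 .0842  .0473 .05 .0722 .0564 .05 .058 .0612 .05 .0465; python3 - <<'E'
from cell import *
import cv2
f=grab_frame("wrist");cv2.imwrite(f"pics/wrist2.png",f["color"][:,:,::-1])
E
```

```text
t 3.0 rack xy 0.0242 0.0504 z 0.0949 F [-0.45  0.46  0.04] w 0.0002 J [0.09 0.59 1.52 0.   1.03 0.34]
jaw dir angle -0.2504 tilt 0.003
(np.float64(0.0356), np.float64(0.05), np.float64(0.0842)) shift [-0.0004  0.0114  0.0107]
(np.float64(0.0473), np.float64(0.05), np.float64(0.0722)) shift [-0.0005  0.0231  0.0227]
(np.float64(0.0564), np.float64(0.05), np.float64(0.058)) shift [-0.0005  0.0321  0.0369]
(np.float64(0.0612), np.float64(0.05), np.float64(0.0465)) shift [-0.0005  0.0369  0.0484]
yaw cmd to align jaw w rack x -0.0
```

View pics/wrist2.png

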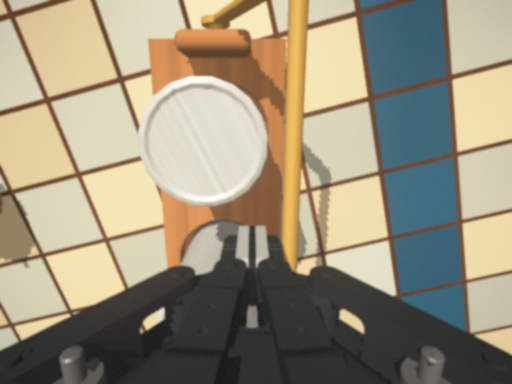

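The bar (293,130) is clear of the lids and moving with the fingers, so I'll continue along the arc.

>>> step_arm(
  commands=[0,0.006,0.005,0,255,0,0.012,0.011,0,255,0,0.018,0.017,0,255,0,0.024,0.023,0,255,0,0.029,0.03,0,255,0,0.033,0.037,0,255,0,0.036,0.043,0,255,0,0.037,0.045,0,255,0,0.037,0.045,0,255],
)

```text
time: 3.95
ee_pos: [0.6087, 0.1206, 0.0494]
tool_rot: [0.79, 0.613, 0.001, -0.0]
wrist_force: [-0.0, 0.2, 0.5]
width: -0.0001
```

```bash
python3 go.py .05 .05 .1  .084 .05 .09 .084 .05 .04; python3 - <<'E'
from cell import *
import cv2
f=grab_frame("wrist");cv2.imwrite(f"pics/wrist3.png",f["color"][:,:,::-1])
E
```

```text
t 3.95 rack xy 0.0606 0.0504 z 0.0494 F [-0.03  0.25  0.49] w -0.0001 J [0.07 0.7  1.46 0.   0.98 0.32]
jaw dir angle -0.2505 tilt 0.0018
(np.float64(0.05), np.float64(0.05), np.float64(0.1)) shift [-0.0003 -0.0105 -0.0506]
(np.float64(0.084), np.float64(0.05), np.float64(0.09)) shift [-0.0003  0.0235 -0.0406]
(np.float64(0.084), np.float64(0.05), np.float64(0.04)) shift [-0.0004  0.0234  0.0094]
yaw cmd to align jaw w rack x -0.0001
```

View pics/wrist3.png

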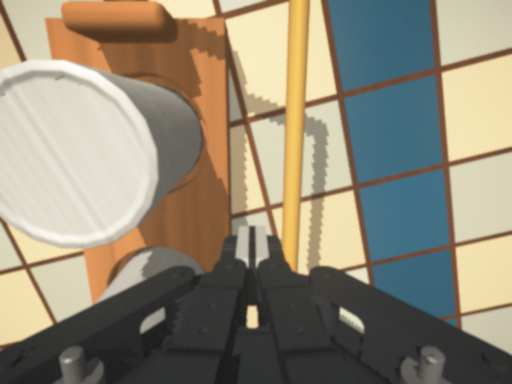

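The bar (295,120) is far down on the far side. I'll go over it and press it down from above.

>>> step_arm(
  commands=[0,-0.008,0,0,255,0,-0.008,-0.04,0,255,0,0,-0.045,0,255,0,0.024,-0.045,0,255,0,0.024,-0.03,0,255,0,0.024,-0.02,0,255,0,0.024,-0.01,0,255,0,0.024,0,0,255,0,0.024,0.006,0,255,0,0.024,0.011,0,255,0,0.024,0.014,0,255,0,0.024,0.014,0,255],
)

```text
time: 5.2
ee_pos: [0.6316, 0.1148, 0.0354]
tool_rot: [0.79, 0.613, 0.001, -0.0]
wrist_force: [0.5, 0.7, -0.3]
width: 0.0001
```

```bash
python3 go.py .084 .1 .2 0 .1 .2;  python3 - <<'E'
from cell import *
import cv2
f=grab_frame("wrist");cv2.imwrite(f"pics/wrist4.png",f["color"][:,:,::-1])
E
```

```text
t 5.2 rack xy 0.0843 0.0504 z 0.0354 F [ 0.51  0.72 -0.28] w 0.0001 J [0.06 0.75 1.4  0.   0.99 0.31]
jaw dir angle -0.2504 tilt 0.0016
(np.float64(0.084), np.float64(0.1), np.float64(0.2)) shift [ 0.0498 -0.0002 -0.1646]
(np.float64(0.0), np.float64(0.1), np.float64(0.2)) shift [ 0.0498 -0.0842 -0.1646]
yaw cmd to align jaw w rack x 0.0
```

View pics/wrist4.png

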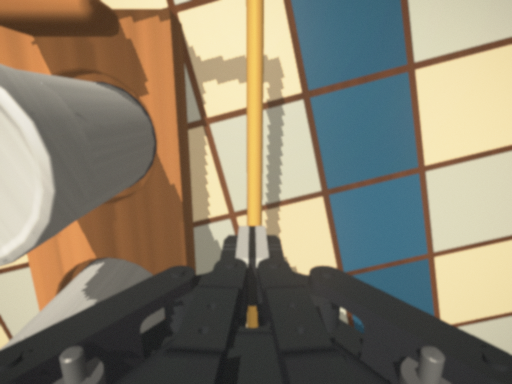

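The fingers press the bar down at about 1.57 rad. I'll rise, open, and check above the left tin.

>>> step_arm(
  commands=[0,0,-0.05,0,255,0,0,-0.1,0,255,0,0,-0.145,0,0,0.03,-0.03,-0.145,0,0,0.05,-0.07,-0.145,0,0,0.05,-0.084,-0.145,0,0,0.05,-0.084,-0.145,0,0,0.05,-0.084,-0.145,0,0],
)

```text
time: 6.05
ee_pos: [0.5632, 0.1838, 0.1813]
tool_rot: [0.79, 0.613, 0.002, 0.0]
wrist_force: [1.7, 0.6, -0.3]
width: 0.085
```

```bash
python3 go.py 0 .1 .05;  python3 - <<'E'
from cell import *
import cv2,pickle
for n in["wrist","top","side"]:
    f=grab_frame(n);pickle.dump(f,open(n+"5.pkl","wb"));cv2.imwrite(f"pics/{n}5.png",f["color"][:,:,::-1])
print(f.keys())
E
```

```text
t 6.05 rack xy 0.0009 0.1003 z 0.1813 F [ 1.75  0.56 -0.34] w 0.085 J [0.19 0.5  1.41 0.   1.23 0.44]
jaw dir angle -0.2501 tilt 0.0031
(np.float64(0.0), np.float64(0.1), np.float64(0.05)) shift [-0.0006 -0.0012  0.1313]
yaw cmd to align jaw w rack x 0.0003
dict_keys(['color', 'z_map', 'fx', 'fy', 'cx', 'cy', 'rvec', 'tvec'])
```

View pics/wrist5.png

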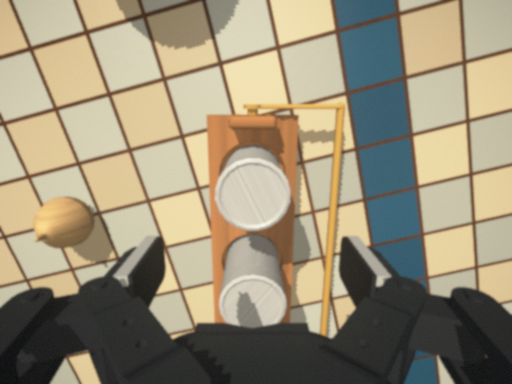

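View pics/side5.png

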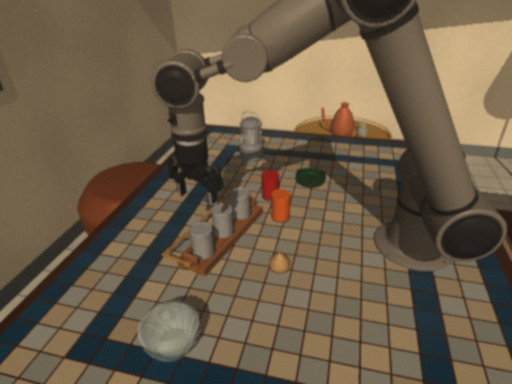

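View pics/top5.png

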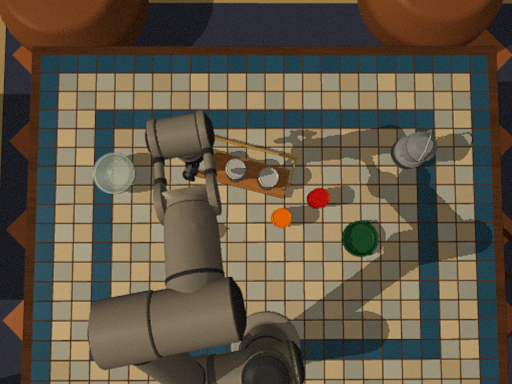

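```bash
cat > wr.py <<'E'
import sys
from h import *; from go import *
def measure(save):
    s=state();f=grab_frame("wrist");cv2.imwrite(save,f["color"][:,:,::-1])
    w=pts(f);H=np.array(f["hand_eye"]);R=Ro.from_quat(s["tool_rot"]).as_matrix()
    W=((w@H[:3,:3].T+H[:3,3])@R.T)+s["ee_pos"]
    d=W[:,:,:2]-C;X=d@ex;Y=d@ey;Z=W[:,:,2]
    for n,y0 in(("left",.1),("mid",0),("right",-.1)):
        m=(abs(Z-.101)<.006)&(np.hypot(X,Y-y0)<.042)
        if m.sum()>200:
            P=np.c_[X[m],Y[m]].astype(np.float32);c,r=cv2.minEnclosingCircle(P)
            print(n,"lid mean",P.mean(0).round(4),"circle",np.round(c,4),round(r,4),"z",np.median(Z[m]).round(4),m.sum())
    m=(Z<.05)&(Z>.018)&(X>.07)&(X<.1)&(abs(Y)<.16)
    if m.sum()>50:print("bar X",np.median(X[m]).round(4),"Z",np.median(Z[m]).round(4))
    m=(abs(Z-.026)<.004)&(abs(X)<.06)&(abs(Y)<.17)
    print("board X",np.percentile(X[m],[1,99]).round(4),"Y",np.percentile(Y[m],[1,99]).round(4))
if __name__=="__main__": show();measure(sys.argv[1])
E
python3 wr.py pics/wrist6.png
```

```text
t 6.2 rack xy 0.0014 0.0998 z 0.1806 F [ 0.42  0.16 -0.14] w 0.0855 J [0.18 0.51 1.41 0.   1.23 0.44]
jaw dir angle -0.2515 tilt 0.0022
left lid mean [0.0018 0.1039] circle [0.0018 0.1027] 0.0301 z 0.1004 4387
mid lid mean [0.0017 0.007 ] circle [0.0016 0.0032] 0.0302 z 0.1003 3069
bar X 0.0846 Z 0.0335
board X [-0.043   0.0462] Y [-0.0724  0.1613]
```

>>> step_arm(
  commands=[0.001,0,0.04,0,0,0.001,0,0.08,0,0,0.001,0,0.11,0,0,0.001,0,0.125,0,0,0.001,0,0.135,0,0,0.001,0,0.135,0,0,0.001,0,0.135,0,0],
)

```text
time: 6.95
ee_pos: [0.5647, 0.1842, 0.0461]
tool_rot: [0.79, 0.613, 0.001, 0.0]
wrist_force: [0.2, 0.1, 0.3]
width: 0.0854
```

```bash
python3 go.py 0 .1 .045;  python3 - <<'E'
from cell import *
import cv2
f=grab_frame("wrist");cv2.imwrite(f"pics/wrist7.png",f["color"][:,:,::-1])
E
```

```text
t 6.95 rack xy 0.0022 0.1011 z 0.0461 F [0.23 0.13 0.34] w 0.0854 J [0.19 0.66 1.55 0.   0.93 0.44]
jaw dir angle -0.252 tilt 0.003
(np.float64(0.0), np.float64(0.1), np.float64(0.045)) shift [-0.0011 -0.0022  0.0011]
yaw cmd to align jaw w rack x -0.0016
```

View pics/wrist7.png

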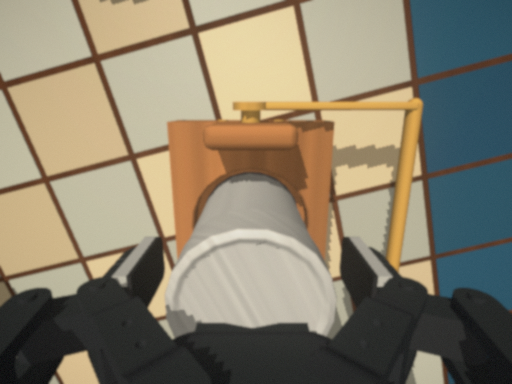

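The left tin (250,270) sits evenly between the pads. Closing now.

>>> step_arm(
  commands=[0,-0.001,0,0,255,0,-0.001,0,0,255,0,-0.001,0,0,255,0,-0.001,0,0,255,0,-0.001,0,0,255,0,-0.001,0,0,255,0,-0.001,0,0,255,0,-0.001,0,0,255],
  squeeze=30,
)

```text
time: 7.8
ee_pos: [0.5644, 0.1847, 0.0479]
tool_rot: [0.79, 0.613, 0.003, 0.001]
wrist_force: [-0.9, -0.1, 5.9]
width: 0.0582
```

```bash
python3 go.py 0 .1 .1
```

```text
t 7.8 rack xy 0.0018 0.1015 z 0.0479 F [-0.86 -0.08  5.92] w 0.0582 J [0.19 0.66 1.55 0.   0.93 0.44]
jaw dir angle -0.2519 tilt 0.0057
(np.float64(0.0), np.float64(0.1), np.float64(0.1)) shift [-0.0014 -0.0016 -0.0521]
yaw cmd to align jaw w rack x -0.0015
```

>>> step_arm(
  commands=[0,0,-0.006,0,255,0,0,-0.014,0,255,0,0,-0.022,0,255,0,0,-0.03,0,255,0,0,-0.038,0,255,0,0,-0.04,0,255,0,0,-0.04,0,255,0,0,-0.04,0,255,0,0,-0.04,0,255,0,0,-0.04,0,255,0,0,-0.04,0,255],
)

```text
time: 8.9
ee_pos: [0.5641, 0.1846, 0.0876]
tool_rot: [0.79, 0.613, 0.003, 0.001]
wrist_force: [0.1, 0.1, -0.9]
width: 0.0589
```

```bash
python3 go.py .002 .1015 .048; python3 - <<'E'
from cell import *
import cv2,numpy as np
F=[];T=[]
for i in range(8):
    f=grab_frame("wrist");s=state();F.append(s["wrist_force"]);T.append(s["tau"])
print(np.mean(F,0),np.std(F,0),np.mean(T,0))
cv2.imwrite(f"pics/wrist8.png",f["color"][:,:,::-1])
f=grab_frame("side");cv2.imwrite(f"pics/side8.png",f["color"][100:300,120:320,::-1].repeat(3,0).repeat(3,1))
E
```

```text
t 8.9 rack xy 0.0015 0.1014 z 0.0876 F [ 0.07  0.07 -0.91] w 0.0589 J [0.19 0.6  1.52 0.   1.02 0.44]
jaw dir angle -0.2519 tilt 0.0052
(np.float64(0.002), np.float64(0.1015), np.float64(0.048)) shift [0.     0.0003 0.0396]
yaw cmd to align jaw w rack x -0.0015
[ 0.11772998 -0.15191236 -1.1319821 ] [0.61420398 0.43226608 0.58079888] [-4.40629869e-04 -5.34864968e+01 -2.14394698e+01  5.18777275e-03
 -2.60002234e-02  7.07260647e-06]
```

View pics/wrist8.png

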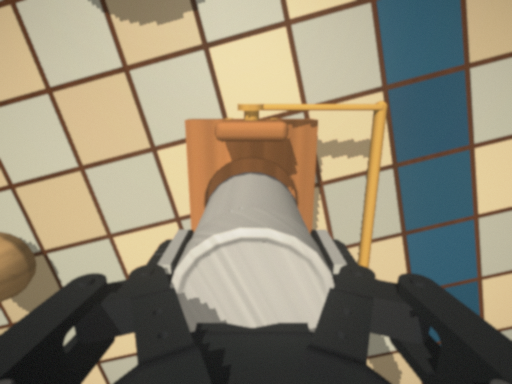

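View pics/side8.png

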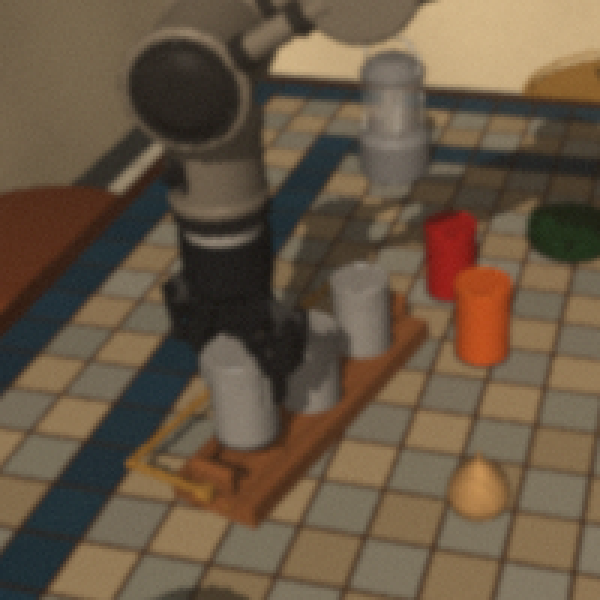

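The left tin is off its well and reads about 1.1 N (≈115 g), so it is a light one. Lowering it gently.

>>> step_arm(
  commands=[0,0,0.007,0,255,0,0,0.014,0,255,0,0,0.021,0,255,0,0,0.028,0,255,0,0,0.033,0,255,0,0,0.036,0,255,0,0,0.038,0,255,0,0,0.0395,0,255,0,0,0.0395,0,255,0,0,0.0395,0,255],
)

```text
time: 10.35
ee_pos: [0.5646, 0.1848, 0.0487]
tool_rot: [0.79, 0.613, 0.003, 0.001]
wrist_force: [0.4, -0.7, -1.3]
width: 0.0588
```

```bash
python3 go.py .002 .1015 .048
```

```text
t 10.35 rack xy 0.002 0.1016 z 0.0487 F [ 0.45 -0.66 -1.27] w 0.0588 J [0.19 0.66 1.55 0.   0.93 0.44]
jaw dir angle -0.2519 tilt 0.0062
(np.float64(0.002), np.float64(0.1015), np.float64(0.048)) shift [-0.0001  0.      0.0007]
yaw cmd to align jaw w rack x -0.0015
```

Still hanging, about 1 mm above the floor. I'll ease down until the force shows contact.

>>> step_arm(
  commands=[0,0,0.0007,0,255,0,0,0.0014,0,255,0,0,0.0014,0,255,0,0,0.0014,0,255],
)

```text
time: 10.75
ee_pos: [0.5648, 0.1848, 0.0479]
tool_rot: [0.79, 0.613, 0.003, 0.001]
wrist_force: [-1.3, -0.8, 6.6]
width: 0.0587
```

```bash
python3 go.py .002 .1015 .048
```

```text
t 10.75 rack xy 0.0022 0.1017 z 0.0479 F [-1.32 -0.79  6.61] w 0.0587 J [0.19 0.66 1.55 0.   0.93 0.44]
jaw dir angle -0.2519 tilt 0.007
(np.float64(0.002), np.float64(0.1015), np.float64(0.048)) shift [-0.0002 -0.0002 -0.0001]
yaw cmd to align jaw w rack x -0.0015
```

Contact at 6.6 N, so it is seated. Release and move over the middle tin.

>>> step_arm(
  commands=[0,0,0,0,0,0,0,0,0,0,0,0,0,0,0,0,0,0,0,0,0,0,-0.02,0,0,0,0,-0.06,0,0,0,0,-0.1,0,0,0,0,-0.13,0,0,-0.05,0,-0.13,0,0,-0.1,0,-0.13,0,0,-0.1,0,-0.13,0,0,-0.1,0,-0.13,0,0],
)

```text
time: 11.95
ee_pos: [0.5391, 0.0867, 0.1778]
tool_rot: [0.791, 0.612, 0.004, 0.001]
wrist_force: [-0.2, 0.2, -0.0]
width: 0.0855
```

```bash
python3 wr.py pics/wrist9.png; python3 go.py .001 .001 .045
```

```text
t 11.95 rack xy 0.0016 0.0003 z 0.1778 F [-0.24  0.15 -0.04] w 0.0855 J [0.02 0.42 1.55 0.   1.16 0.27]
jaw dir angle -0.2544 tilt 0.0074
left lid mean [0.0025 0.1037] circle [0.0025 0.103 ] 0.0301 z 0.1005 6383
mid lid mean [0.0018 0.0039] circle [0.0018 0.0028] 0.0301 z 0.1004 4481
right lid mean [ 0.0016 -0.0915] circle [ 0.0013 -0.0968] 0.0302 z 0.1002 2954
bar X 0.0846 Z 0.0335
board X [-0.0429  0.0464] Y [-0.1471  0.1595]
t 12.0 rack xy 0.0015 0.0012 z 0.1776 F [-0.06  0.59  0.44] w 0.0856 J [0.02 0.42 1.55 0.   1.16 0.27]
jaw dir angle -0.2528 tilt 0.0075
(np.float64(0.001), np.float64(0.001), np.float64(0.045)) shift [-0.0008 -0.0013  0.1326]
yaw cmd to align jaw w rack x -0.0024
```

View pics/wrist9.png

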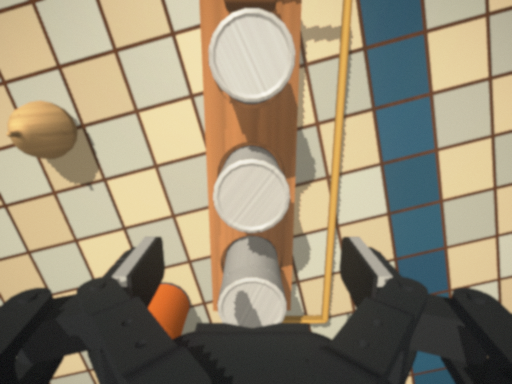

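The left tin (252,55) stands level in its well, with its lid at the same height as the others. Now the middle tin.

>>> step_arm(
  commands=[0,0,0.04,0,0,0,0,0.08,0,0,0,0,0.11,0,0,0,0,0.125,0,0,0,0,0.132,0,0,0,0,0.132,0,0,0,0,0.132,0,255,0,0,0.132,0,255,0,0,0.132,0,255,0,0,0.132,0,255,0,0,0.132,0,255,0,0,0.132,0,255],
)

```text
time: 13.2
ee_pos: [0.5405, 0.0882, 0.0469]
tool_rot: [0.791, 0.612, 0.004, 0.001]
wrist_force: [-3.0, 1.4, 5.2]
width: 0.0567
```

>>> step_arm(
  commands=[0,0,0,0,255,0,0,0,0,255,0,0,0,0,255],
)

```text
time: 13.5
ee_pos: [0.5406, 0.0881, 0.0469]
tool_rot: [0.791, 0.612, 0.004, 0.001]
wrist_force: [-0.1, -0.7, 0.3]
width: 0.0571
```

```bash
python3 go.py .001 .001 .09
```

```text
t 13.5 rack xy 0.0027 0.0021 z 0.0469 F [-0.1  -0.67  0.28] w 0.0571 J [0.02 0.59 1.69 0.   0.85 0.27]
jaw dir angle -0.2531 tilt 0.0093
(np.float64(0.001), np.float64(0.001), np.float64(0.09)) shift [-0.0008 -0.0013 -0.0431]
yaw cmd to align jaw w rack x -0.0027
```

>>> step_arm(
  commands=[0,0,-0.006,0,255,0,0,-0.014,0,255,0,0,-0.022,0,255,0,0,-0.03,0,255,0,0,-0.038,0,255,0,0,-0.04,0,255,0,0,-0.04,0,255,0,0,-0.04,0,255,0,0,-0.04,0,255,0,0,-0.04,0,255,0,0,-0.04,0,255],
)

```text
time: 14.6
ee_pos: [0.5401, 0.088, 0.0866]
tool_rot: [0.791, 0.612, 0.004, 0.001]
wrist_force: [-1.0, 0.0, -0.8]
width: 0.057
```

```bash
python3 go.py .0027 .0021 .0469; python3 - <<'E'
from cell import *
import cv2,numpy as np
F=[]
for i in range(8):
    f=grab_frame("wrist");s=state();F.append(s["wrist_force"])
print(np.mean(F,0),np.std(F,0))
cv2.imwrite(f"pics/wrist10.png",f["color"][:,:,::-1])
E
```

```text
t 14.6 rack xy 0.0022 0.0018 z 0.0866 F [-1.02  0.02 -0.81] w 0.057 J [0.02 0.53 1.66 0.   0.94 0.27]
jaw dir angle -0.2531 tilt 0.0087
(np.float64(0.0027), np.float64(0.0021), np.float64(0.0469)) shift [0.0001 0.0002 0.0397]
yaw cmd to align jaw w rack x -0.0027
[ 0.12197155 -0.06542529 -0.80765002] [0.28163167 0.47321389 0.35623662]
```

View pics/wrist10.png

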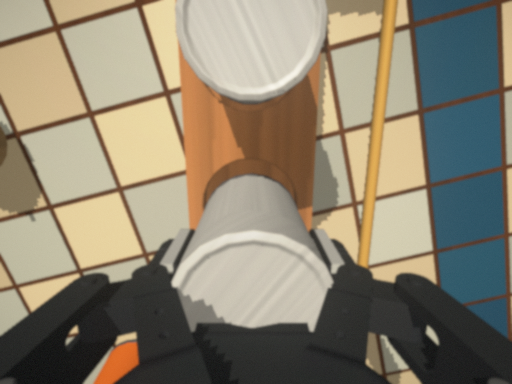

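The middle tin also reads light at about 0.8 N, and it lifted clear (well visible beneath, 250,190). Lowering it.

>>> step_arm(
  commands=[0,0,0.007,0,255,0,0,0.014,0,255,0,0,0.021,0,255,0,0,0.028,0,255,0,0,0.033,0,255,0,0,0.036,0,255,0,0,0.038,0,255,0,0,0.0395,0,255,0,0,0.0403,0,255,0,0,0.0403,0,255,0,0,0.0403,0,255],
)

```text
time: 16.1
ee_pos: [0.5407, 0.0881, 0.0469]
tool_rot: [0.791, 0.612, 0.005, 0.002]
wrist_force: [-0.2, -0.1, 1.7]
width: 0.0574
```

```bash
python3 go.py .0027 .0021 .0469
```

```text
t 16.1 rack xy 0.0028 0.0021 z 0.0469 F [-0.16 -0.13  1.72] w 0.0574 J [0.02 0.59 1.69 0.   0.85 0.27]
jaw dir angle -0.253 tilt 0.0097
(np.float64(0.0027), np.float64(0.0021), np.float64(0.0469)) shift [ 0.     -0.0001 -0.    ]
yaw cmd to align jaw w rack x -0.0026
```

Contact (+1.7 N). I'll release it and go to the right tin.

>>> step_arm(
  commands=[0,0,0.0002,0,0,0,0,0,0,0,0,0,0,0,0,0,0,0,0,0,0,0,-0.02,0,0,0,0,-0.06,0,0,0,0,-0.1,0,0,0,0,-0.13,0,0,-0.05,-0.001,-0.13,0,0,-0.101,-0.001,-0.13,0,0,-0.101,-0.001,-0.13,0,0,-0.101,-0.001,-0.13,0,0],
)

```text
time: 17.3
ee_pos: [0.5132, -0.0107, 0.1765]
tool_rot: [0.792, 0.611, 0.005, 0.002]
wrist_force: [0.4, 0.8, -0.1]
width: 0.0858
```

```bash
python3 wr.py pics/wrist11.png; python3 go.py .0015 -.099 .045; python3 - <<'E'
from cell import *
import cv2
f=grab_frame("side");cv2.imwrite(f"pics/side11.png",f["color"][100:300,120:320,::-1].repeat(3,0).repeat(3,1))
E
```

```text
t 17.3 rack xy 0.0006 -0.1005 z 0.1765 F [ 0.4   0.75 -0.11] w 0.0858 J [-0.17  0.37  1.65  0.01  1.12  0.08]
jaw dir angle -0.2558 tilt 0.01
mid lid mean [0.0026 0.0033] circle [0.0026 0.0025] 0.0301 z 0.1005 6467
right lid mean [ 0.0017 -0.0961] circle [ 0.0018 -0.0972] 0.0301 z 0.1004 4539
bar X 0.0846 Z 0.0336
board X [-0.0429  0.0463] Y [-0.1558  0.0596]
t 17.35 rack xy 0.0006 -0.0995 z 0.1764 F [0.5  0.77 0.95] w 0.0855 J [-0.17  0.37  1.65  0.01  1.12  0.08]
jaw dir angle -0.2542 tilt 0.0101
(np.float64(0.0015), np.float64(-0.099), np.float64(0.045)) shift [-0.0002 -0.0002  0.1314]
yaw cmd to align jaw w rack x -0.0038
```

View pics/wrist11.png

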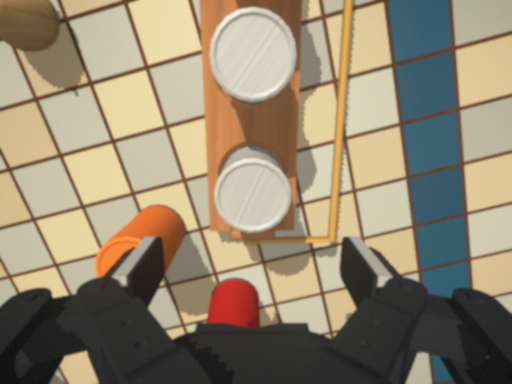

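View pics/side11.png

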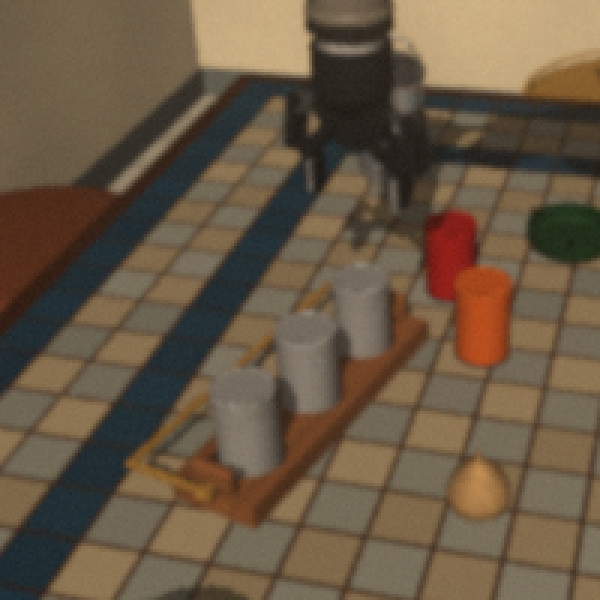

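Both placed tins stand upright. Before descending I'll check clearance to the orange and red look-alikes.

```bash
python3 - <<'E'
from h import *; from go import C,ex,ey
f=pickle.load(open("top0.pkl","rb"));w=pts(f)
for u,v in[(281,217),(318,198)]:
    z=w[v-3:v+4,u-3:u+4,2];h=np.nanmedian(z);p=ray_z(f,u,v,h)[:2]-C;print(h,p@ex,p@ey)
E
```

```text
0.08888929832512273 -0.10357909132300132 -0.1646722396921066
0.08791371444131875 -0.022079390977771975 -0.25730963557591174
```

>>> step_arm(
  commands=[0,0,0.04,0,0,0,0,0.08,0,0,0,0,0.11,0,0,0,0,0.125,0,0,0,0,0.131,0,0,0,0,0.131,0,0,0,0,0.131,0,255,0,0,0.131,0,255,0,0,0.131,0,255,0,0,0.131,0,255,0,0,0.131,0,255,0,0,0.131,0,255],
)

```text
time: 18.6
ee_pos: [0.5152, -0.0085, 0.0467]
tool_rot: [0.791, 0.612, 0.006, 0.002]
wrist_force: [-0.3, 2.2, 6.0]
width: 0.0594
```

>>> step_arm(
  commands=[0,0,0,0,255,0,0,0,0,255,0,0,0,0,255],
  squeeze=40,
)

```text
time: 18.9
ee_pos: [0.5153, -0.0085, 0.0468]
tool_rot: [0.791, 0.612, 0.006, 0.002]
wrist_force: [0.0, 0.6, -0.2]
width: 0.0586
```

>>> step_arm(
  commands=[0,0,-0.005,0,255,0,0,-0.01,0,255,0,0,-0.016,0,255,0,0,-0.024,0,255,0,0,-0.032,0,255,0,0,-0.04,0,255,0,0,-0.04,0,255,0,0,-0.04,0,255,0,0,-0.04,0,255,0,0,-0.04,0,255,0,0,-0.04,0,255],
)

```text
time: 20.0
ee_pos: [0.5146, -0.0087, 0.0865]
tool_rot: [0.791, 0.612, 0.005, 0.002]
wrist_force: [0.5, 1.6, -3.3]
width: 0.0585
```

```bash
python3 go.py .0027 -.1 .0469; python3 - <<'E'
from cell import *
import cv2,numpy as np
F=[]
for i in range(8):
    f=grab_frame("wrist");s=state();F.append(s["wrist_force"])
print(np.mean(F,0),np.std(F,0))
cv2.imwrite(f"pics/wrist12.png",f["color"][:,:,::-1])
E
```

```text
t 20.0 rack xy 0.0015 -0.0982 z 0.0865 F [ 0.51  1.56 -3.35] w 0.0585 J [-0.17  0.48  1.75  0.01  0.9   0.08]
jaw dir angle -0.253 tilt 0.0113
(np.float64(0.0027), np.float64(-0.1), np.float64(0.0469)) shift [-0.0021  0.0008  0.0396]
yaw cmd to align jaw w rack x -0.0026
[ 0.29290518  0.02649333 -3.90184176] [0.70069238 0.33808863 0.48413097]
```

View pics/wrist12.png

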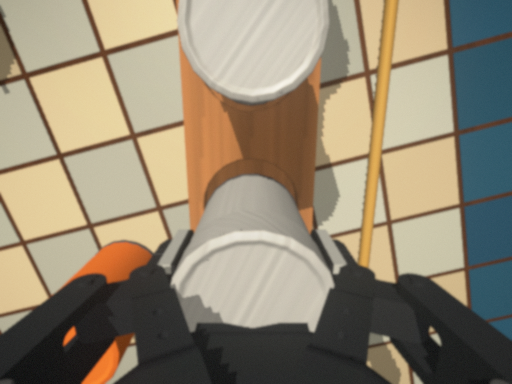

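The right tin reads 3.9 N (≈395 g), so it is the heavy one. I'll raise it a further 12 cm and hold it.

>>> step_arm(
  commands=[0,0,-0.015,0,255,0,0,-0.035,0,255,0,0,-0.055,0,255,0,0,-0.075,0,255,0,0,-0.095,0,255,0,0,-0.11,0,255,0,0,-0.12,0,255,0,0,-0.12,0,255,0,0,-0.12,0,255,0,0,-0.12,0,255,0,0,-0.12,0,255,0,0,-0.12,0,255],
)

```text
time: 21.6
ee_pos: [0.5132, -0.0091, 0.2062]
tool_rot: [0.791, 0.612, 0.005, 0.002]
wrist_force: [-0.7, -0.1, -4.1]
width: 0.0588
```

```bash
python3 wr.py pics/wrist13.png; python3 - <<'E'
from cell import *
import cv2
for n in("top","side"):
    f=grab_frame(n);cv2.imwrite(f"pics/{n}13.png",f["color"][:,:,::-1])
E
```

```text
t 21.6 rack xy 0.0002 -0.0989 z 0.2062 F [-0.73 -0.07 -4.13] w 0.0588 J [-0.17  0.34  1.6   0.01  1.19  0.08]
jaw dir angle -0.2531 tilt 0.0109
mid lid mean [0.0025 0.0032] circle [0.0026 0.0025] 0.03 z 0.1005 4901
bar X 0.0846 Z 0.0335
board X [-0.0429  0.0462] Y [-0.1117  0.0704]
```

View pics/side13.png

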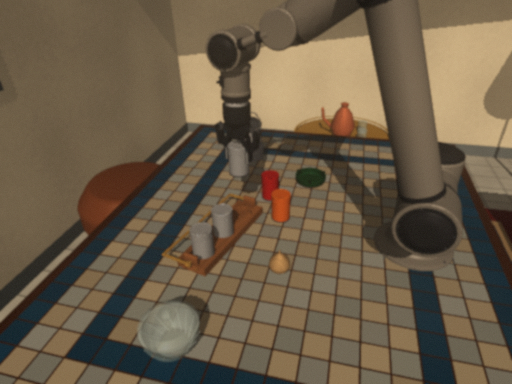

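View pics/wrist13.png

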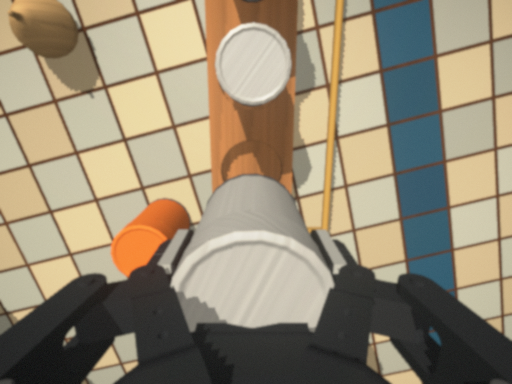

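View pics/top13.png

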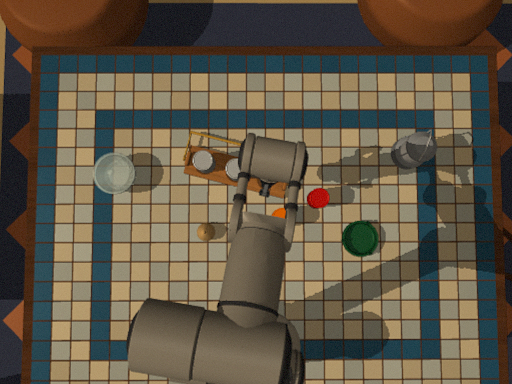

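The side view shows the tin held upright (238,158), the other two standing in their wells (202,240; 222,220), the bar down and the bystanders unmoved. Signing off.

```bash
python3 - <<'E'
from cell import *
import numpy as np
s=state();print(s["time"],np.abs(s["qd"]).max(),s["width"]);print(sign_off())
E
```

```text
21.75 0.0037057457693851006 0.05853293936637416
the job is handed in; nothing more can be done
None
```

I swung the keeper bar back and hefted the tins left to right. The right tin is the heaviest, and I handed in the job while still holding it, at 21.75 s of the 67 s allowed; no verdict is reported.

| Tin | Wrist force when lifted | Approx. mass | Result |
|---|---|---|---|
| Left | 1.1 N | 115 g | light, back in its well |
| Middle | 0.8 N | 80 g, near the 85 g empty weight | light, back in its well |
| Right | 3.9 N (4.1 N at the end) | 395 g | heaviest, held in the fingers |

What the last checks showed:
- **Keeper:** the bar's centre measured 84.6 mm beyond the hinge and 33.5 mm high, about 1.55 rad.
- **Held tin:** its centre is about 0.217 m above the rack's underside, worked out from the lift. The tool is tilted 0.01 rad and the joints were at rest.
- **Left and middle tins:** the wrist camera put their lids within about 3 mm of the well centres, level at the same height as before. The left tin was measured after its release and seen only in the pictures after that.
- **Bystanders:** they looked unmoved in the final top and side pictures, but I did not measure them. The red and orange tins were not touched.

One disagreement: the wrist camera placed everything about 2–3 mm away from the top camera's fit. That is close to the stated calibration error and well inside the tolerances.

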